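# Reset the bench switch box under its push-latch cover

## Robot

A 6-joint arm with a two-finger parallel gripper is mounted at the origin on a cart in front of the work surface, level with it; the furniture and walls round the work are solid. World frame = base frame: x ahead of the robot, y to its left, z up, the work surface at z = 0. Lengths are in m, angles in rad, forces in N, time in s.
With the tool pointing down it reaches from about 0.4 to 0.825 m from the base axis. Payload 7 kg.
Tool frame: the origin (TCP) lies at the very end of the fingers, on their centre line; the grasp point (between the pads) lies 19 mm behind it; z points along the fingers, y is the line along which they close (so a half turn about z gives the same grasp; the last joint's range is limited). The gripper opens to 88 mm and grips with 3 to 60 N. Pads are 19 mm wide; open, the fingers measure 130 mm over their backs; the gripper's body (78 mm by 193 mm) begins 47 mm behind the grasp point.
Start: joints at [1.613, 0.359, 0.012, 0, -1.224, -0.288], TCP at [0.164, 0.655, 0.227] pointing down, gripper open.
Joint ranges: [-3.07, 3.07], [-1.43, 2.12], [-1.02, 1.25], [-3.03, 1.67], [-3.05, -0], [-3.03, 3.03]. Speed limits (rad/s): [2.39, 2.39, 3.01, 3.14, 3.14, 3.14].

## Interface

Orientations are given as a unit quaternion [w, x, y, z].
In Python, from rig import ctrl gives the robot as it stands.
- The arm moves only by the tool apply_moves, never from a script. Its argument "series" is a list of rows, each an object of numbers: "dx", "dy", "dz": the shift along the tool's x, y, z in m; "turn": the turn about the tool's z in rad. A call has 1 to 12 rows; each row is the pose to reach, as a shift and turn from the pose commanded when the call began, along the tool's axes at that moment; what a row does not reach only later rows make up. A row lasts 1/8 s, in which the tool goes at most 62.5 mm and 10.7 degrees, less where a joint would pass 70% of its speed; a pose out of reach is approached as far as the arm can. A call with a gripper value outside its range is refused whole. "claw" is the opening, from 0 (shut) to 1 (fully open), set as the call begins (left out, the last holds). The fingers move at their own pace and stop on an object; "newtons" is the grip in N (left out, the last holds). Time passes only in rows, so rows that repeat a pose let the fingers close. It gives the time, the measured TCP pose, the force, the opening and the grip force at its end, in the units of the state.
- ctrl.get_obs(): the state, without advancing time (a new reading comes with each control period).
- ctrl.capture(name): name is "side" or "top" or "wrist"; returns the picture (420x560x3 uint8, red, green, blue); there is no depth.
- ctrl.get_calibration(name): a dict with "K" (3x3 intrinsics, pixels), "dist" ([k1, k2, p1, p2, k3] as OpenCV has them; the pictures are not rectified), "cam_to_world" (4x4, takes a point from camera to world coordinates). Camera axes: x right, y up, looking along -z (the intrinsics and any distortion apply to the point x, -y, -z); pixel columns grow to the right and rows downward; lengths in m; the calibration is good to about 2 mm. A picture is of the moment at which its call begins: read the wrist's pose just before it. get_calibration takes no time and is no camera call; for the wrist camera it gives the pose at the moment of the call.
- ctrl.finish_job(): hands the job in; it is judged then, once.
Trained networks look in the newest picture that a camera, given by its name, has taken for a name from the list of things; names that differ only in an ending like _2 or _b are one class to them, and where a whole thing is asked for, a point or a joint stands for the part that bears it (a point fixed in the world has none). Each returns a list of dicts, best first, with "conf" (0 to 1); they miss things now and then, are a little off and sometimes report something else, mostly with a low value. They report only what shows in the picture. A call takes as long as a camera call.
- ctrl.cut_out(camera, label): "mask" (420x560 bool, what is visible of it) and "box" ([left, top, width, height] in pixels, round what is visible of it).
The state is a dict: "t": time; "joint_positions": joint angles; "qd": joint speeds; "tau": joint torques, N m; "ee_pos": TCP position; "orientation": TCP orientation; "wrist_force": force on the tool from outside, world axes, zero at the start; "ft_torque": the same for the moment, N m; "grip_width": finger opening in m; "finger_force": force on a finger pad.
Only numpy, scipy, OpenCV 4.12 (cv2) and the standard library are available. Lean on these libraries where they do the work, as an engineer would, in place of code of your own. Each camera call takes 0.05 s, during which the arm holds its last target. There are 200 camera calls.

## Task

Reset the bench switch box: press its metal cover so that it pops open, press the round button inside all the way down (not the square one), then press the cover down again until it latches flush and stays shut by itself. Do it all by pushing with the fingertips; do not pick up or shove any of the things standing about.

Things in the scene. Friction and masses are not known exactly. Their poses are not given: they have to be found in the camera images.
- switch_box: Grey box screwed to the worktop, 164 (x) x 204 (y) x 68 mm high; origin at the centre of its underside, z up, -x toward its front (the robot's side), y along the cover's hinge. In its top is a well 132 x 172 mm with 16 mm walls, floor 26 mm above the worktop; the cover closes it flush with the walls' tops (68 mm).
- cover (a joint): Cover angle, rad. 0 latched flush; positive open, stop at 1.25 (standing up, outer face away from the robot); negative pressed in, hard stop at -0.055. A light spring opens it. Push-push latch: pressed from 0 to the stop (beyond -0.048) and let go, it swings open to 1.25 in 1 to 2 s; pushed from open to the stop (beyond -0.04) and let go, it catches at 0. A shallower press changes nothing.
- cover_press (a point): Pressing mark, a dark ring 28 mm across on the cover's outer face, 100 mm from the hinge, midway across; moves with the cover (z outward, x to the hinge). Here the hard stop is 5.5 mm below flush; about 5 N takes the cover there, and 8 to 12 N on the stop does no harm. On release the cover follows the finger up: withdraw it straight up by 150 mm or more.
- cover_hinge (a point): Middle of the hinge axis of the cover (aluminium plate 126 x 166 x 6 mm hinged at its far edge). The axis runs along the box's y, 65 mm above the worktop, 64 mm to +x of the box's centre. At cover angle a, the cover's point at distance r from the hinge lies r cos(a) toward the box's -x and r sin(a) above the axis; the outer face lies 3 mm outside it.
- round_button_top (a point): Centre of the top of the round push button, 30 mm across, black, in a round steel collar 42 mm across; in the well under the cover, top 48 mm above the worktop, 32 mm to the front (-x) of the box's centre and 40 mm to its left or right. Pressed straight down.
- round_button (a joint): Travel of the round button, m: 0 up, 0.006 fully down (5 N); springs back when let go.
- square_button_top (a point): Centre of the top face of the square push button, 27 x 27 mm, black, in a square steel collar 40 x 40 mm; on the other side of the well, otherwise like the round one. Leave it alone.
- square_button (a joint): Travel of the square button, m, 0 up to 0.006 down. To be left alone.
- jar_screws: Glass jar of screws with a tin lid, 70 x 64 x 92 mm, beside the box. Loose; to be left where it is. Origin: centre of its underside.
- tape_measure: Tape measure, 34 x 68 x 58 mm, beside the box. Loose; to be left where it is. Origin: centre of its underside.
- tape_black: Roll of black tape lying flat, 59 x 57 x 19 mm, beside the box. Loose; to be left where it is. Origin: centre of its underside.
- clip_positive: Pink crocodile battery clip lying down, 13 x 91 x 12 mm, beside the box. Loose; to be left where it is. Origin: centre of its underside.
- driver_red: Screwdriver with a red handle, 29 x 209 x 29 mm, to the left. Loose; to be left where it is. Origin: centre of its underside.
- battery_pack: Tool battery, 94 x 72 x 46 mm, to the left. Loose; to be left where it is. Origin: centre of its underside.
- pliers: Red-handled pliers, 59 x 182 x 13 mm, to the right. Loose; to be left where it is. Origin: centre of its underside.
- spanner_17: Spanner, 27 x 215 x 7 mm, to the right. Loose; to be left where it is. Origin: centre of its underside.

How it is judged:
By the outcome, as a careful person would: the job done as asked, in the order asked, and still so for the second after the job is handed in, with the robot touching nothing.
It also fails if it takes over 56 s, if anything falls off the work surface, if the arm or the gripper's body presses on something with over 40 N, if the wrist force passes 120 N, or if a joint passes its speed limit or range.

## Working session

There is one attempt and no reset: what is moved stays moved. The work goes in short steps, Python scripts to look and compute and a tool call to move; the robot and the scene stay as the last step left them, time stands still between calls to the robot, and variables do not carry over. Pictures are saved under pics/ and viewed, at most 10 in all, crops included, and the job is handed in when it is done.

Besides the shell and the picture viewer there is one more tool, called as name([rows], argument=value, ...), one row to a line, values as JSON. apply_moves: Moves the arm, as the interface text tells. Its arguments: {"type":"object","properties":{"series":{"type":"array"},"claw":{"type":"number"},"newtons":{"type":"number"}},"required":["series"]}

```bash
mkdir -p pics; cat > h.py <<'E'
import numpy as np, cv2
from rig import ctrl
def snap(n,f):
    im=ctrl.capture(n); cv2.imwrite('pics/'+f,im[:,:,::-1]); return im
def pix2z(cam,uv,z):
    c=ctrl.get_calibration(cam);K=np.array(c['K']);T=np.array(c['cam_to_world'])
    p=cv2.undistortPoints(np.array(uv,float).reshape(-1,1,2),K,np.array(c['dist'],float)).reshape(-1,2)
    d=np.c_[p[:,0],-p[:,1],-np.ones(len(p))]@T[:3,:3].T; o=T[:3,3]
    return o+d*((z-o[2])/d[:,2])[:,None]
def proj(cam,P):
    c=ctrl.get_calibration(cam);K=np.array(c['K']);T=np.array(c['cam_to_world'])
    q=(np.array(P,float).reshape(-1,3)-T[:3,3])@T[:3,:3]
    return cv2.projectPoints(q*[1,-1,-1],np.zeros(3),np.zeros(3),K,np.array(c['dist'],float))[0].reshape(-1,2)
E
python3 - <<'E'
from h import *
o=ctrl.get_obs();print(o['t'],o['ee_pos'],o['orientation'],o['grip_width'])
a=snap('top','t0.png');
for l in ['switch_box','cover','cover_press']:
    for r in ctrl.cut_out('top',l)[:2]:
        m=r['mask'].astype(np.uint8); c=cv2.findContours(m,0,2)[0]; c=max(c,key=cv2.contourArea)
        print(l,r['conf'],r['box'],cv2.minAreaRect(c), cv2.boxPoints(cv2.minAreaRect(c)).tolist())
E
```

```text
0.0 [0.16414144 0.65422004 0.22561585] [ 8.39578525e-04  9.92449466e-01 -1.22651346e-01 -3.02079323e-05] 0.0874290464266405
switch_box 0.7 [223.1, 182.1, 82.6, 72.4] ((263.923828125, 215.25180053710938), (63.22243118286133, 82.21902465820312), 77.34745025634766) [[216.8885498046875, 193.4127655029297], [297.1109619140625, 175.40367126464844], [310.9591064453125, 237.09083557128906], [230.7366943359375, 255.0999298095703]]
cover 0.63 [231.3, 189.5, 63.4, 53.7] ((264.1470642089844, 214.91175842285156), (43.711490631103516, 57.16118240356445), 77.47119140625) [[231.50587463378906, 199.77645874023438], [287.3058776855469, 187.37646484375], [296.78826904296875, 230.04705810546875], [240.98825073242188, 242.44705200195312]]
cover_press 0.69 [235.2, 187.9, 63.4, 56.6] ((264.22222900390625, 214.89907836914062), (43.58863067626953, 57.38804626464844), 77.34745025634766) [[231.4512176513672, 199.91909790039062], [287.4456787109375, 187.34890747070312], [296.99322509765625, 229.87905883789062], [240.998779296875, 242.44924926757812]]
```

View pics/t0.png

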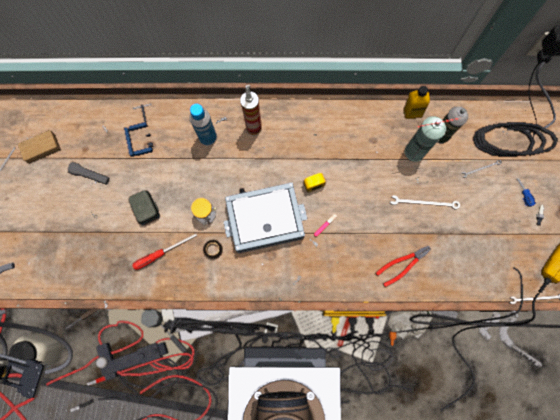

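The top view shows the box at about (265,215), with its press mark near (267,228). The jar (202,209) and black tape (213,249) are to its left. The yellow tape measure (315,181) and pink clip (325,225) are to its right.

```bash
python3 - <<'E'
from h import *
im=cv2.imread('pics/t0.png')
g=im[215:240,255:280].max(2); ys,xs=np.where(g<130); u=[xs.mean()+255,ys.mean()+215]; print(len(xs),u)
C=pix2z('top',[[231.5,199.8],[287.4,187.4],[296.9,230],[241,242.4]],.068)
print(C.round(4).tolist(), C.mean(0)); M=pix2z('top',[u],.068)[0]; print('mark',M)
e1=C[0]-C[3];e2=C[1]-C[2];print(np.linalg.norm(e1),np.linalg.norm(C[0]-C[1]))
print('yaw',[np.degrees(np.arctan2(e[1],e[0])) for e in (e1,e2)],[np.degrees(np.arctan2(-e[0],e[1])) for e in (C[0]-C[1],C[3]-C[2])])
o=ctrl.get_obs();from scipy.spatial.transform import Rotation as R
q=o['orientation'];Rm=R.from_quat([*q[1:],q[0]]).as_matrix();print(Rm.round(3))
print('shift',Rm.T@(np.r_[M[:2],.26]-o['ee_pos']))
T=ctrl.get_calibration('wrist')['cam_to_world'];T=np.array(T);print('cam in tool',(Rm.T@(T[:3,3]-o['ee_pos'])).round(3),(Rm.T@T[:3,:3]).round(2).tolist())
E
```

```text
30 [np.float64(267.46666666666664), np.float64(231.7)]
[[0.6283, 0.1555, 0.068], [0.6665, -0.008, 0.068], [0.5395, -0.036, 0.068], [0.5024, 0.125, 0.068]] [0.58417801 0.05911991 0.068     ]
mark [0.53407305 0.04909006 0.068     ]
0.12953103346781755 0.1679445116125812
yaw [np.float64(13.62686516496138), np.float64(12.410363128554263)] [np.float64(13.139865284793059), np.float64(12.956643252458953)]
[[ 0.97  -0.243 -0.   ]
 [-0.243 -0.97  -0.001]
 [ 0.     0.001 -1.   ]]
shift [ 0.50605485  0.4971383  -0.03342116]
cam in tool [ 0.066  0.    -0.159] [[-0.0, 0.97, 0.25], [1.0, 0.0, -0.0], [-0.0, 0.25, -0.97]]
```

apply_moves([
  {"dx": 0.05, "dy": 0.05, "dz": -0.034, "turn": 0.18},
  {"dx": 0.09, "dy": 0.09, "dz": -0.034, "turn": 0.36},
  {"dx": 0.13, "dy": 0.13, "dz": -0.034, "turn": 0.54},
  {"dx": 0.17, "dy": 0.17, "dz": -0.034, "turn": 0.72},
  {"dx": 0.22, "dy": 0.21, "dz": -0.034, "turn": 0.9},
  {"dx": 0.27, "dy": 0.26, "dz": -0.034, "turn": 1.08},
  {"dx": 0.32, "dy": 0.31, "dz": -0.034, "turn": 1.26},
  {"dx": 0.37, "dy": 0.36, "dz": -0.034, "turn": 1.44},
  {"dx": 0.42, "dy": 0.41, "dz": -0.034, "turn": 1.62},
  {"dx": 0.47, "dy": 0.45, "dz": -0.034, "turn": 1.8},
  {"dx": 0.518, "dy": 0.492, "dz": -0.034, "turn": 1.98},
  {"dx": 0.518, "dy": 0.492, "dz": -0.034, "turn": 2.16},
], claw=0)

```text
t: 1.7
ee_pos: [0.5479, 0.0489, 0.2603]
orientation: [-0.0, -0.356, 0.934, -0.0]
wrist_force: [-0.5, 0.3, -0.9]
grip_width: 0.0004
finger_force: 0.0
```

apply_moves([
  {"turn": 0.18},
  {"turn": 0.36},
  {"turn": 0.5},
  {"turn": 0.5},
  {"turn": 0.5},
])

```text
schema error: expected keys dx, dy, dz, turn
```

```bash
python3 - <<'E'
from h import *
o=ctrl.get_obs();print(o['t'],o['ee_pos'],o['orientation'],o['joint_positions'])
a=snap('wrist','w0.png')
np.save('w0T.npy',ctrl.get_calibration('wrist')['cam_to_world'])
y=np.radians(13.1);m=np.array([.584,.0591])
for P in [(-37,0),(63,83),(63,-83),(-63,-83),(-63,83)]:
    c,s=np.cos(y),np.sin(y);w=m+np.array([[c,-s],[s,c]])@np.array(P)/1e3;print(P,w.round(4),proj('wrist',[*w,.068]).round(1))
E
```

```text
1.7 [0.54793688 0.04890872 0.26034286] [-1.84323851e-04 -3.55983884e-01  9.34492074e-01 -6.64434423e-05] [ 4.45233775e-01  1.32415583e-01 -2.12541695e-01  1.08925234e-04
 -1.22621727e+00 -1.28813348e+00]
(-37, 0) [0.548  0.0507] [[285.3 187.7]]
(63, 83) [0.6265 0.1542] [[305.9 287.5]]
(63, -83) [ 0.6642 -0.0075] [[184.4 228.3]]
(-63, -83) [ 0.5415 -0.036 ] [[230.2 132.6]]
(-63, 83) [0.5038 0.1257] [[358.5 201.3]]
```

View pics/w0.png

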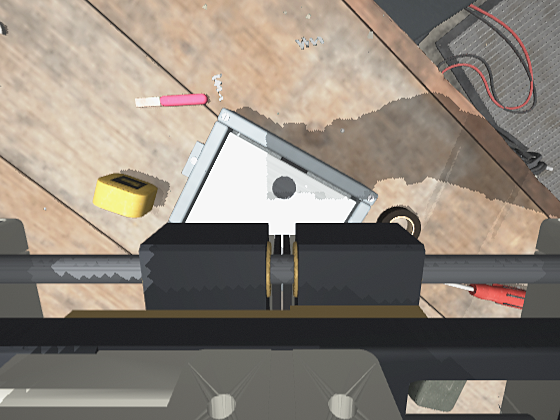

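The wrist view shows the mark at (285,187), within a pixel of the prediction, so the box pose is good. Next I'll finish the turn and go down.

apply_moves([
  {"dx": 0, "dy": 0, "dz": 0.03, "turn": 0.18},
  {"dx": 0, "dy": 0, "dz": 0.06, "turn": 0.36},
  {"dx": 0, "dy": 0, "dz": 0.1, "turn": 0.5},
  {"dx": 0, "dy": 0, "dz": 0.14, "turn": 0.5},
  {"dx": 0, "dy": 0, "dz": 0.17, "turn": 0.5},
  {"dx": 0, "dy": 0, "dz": 0.17, "turn": 0.5},
])

```text
t: 2.5
ee_pos: [0.5453, 0.0508, 0.0885]
orientation: [-0.002, -0.118, 0.993, -0.001]
wrist_force: [-0.0, -0.4, 0.5]
grip_width: 0.0005
finger_force: 0.0
```

apply_moves([
  {"dx": 0, "dy": 0, "dz": 0.012, "turn": 0},
  {"dx": 0, "dy": 0, "dz": 0.02, "turn": 0},
  {"dx": 0, "dy": 0, "dz": 0.024, "turn": 0},
  {"dx": 0, "dy": 0, "dz": 0.026, "turn": 0},
  {"dx": 0, "dy": 0, "dz": 0.028, "turn": 0},
  {"dx": 0, "dy": 0, "dz": 0.028, "turn": 0},
])

```text
t: 3.25
ee_pos: [0.5471, 0.0515, 0.0629]
orientation: [0.0, -0.118, 0.993, 0.0]
wrist_force: [-3.0, 0.5, 4.2]
grip_width: 0.0003
finger_force: 2.3
```

apply_moves([
  {"dx": 0, "dy": 0, "dz": 0.001, "turn": 0},
  {"dx": 0, "dy": 0, "dz": 0.002, "turn": 0},
  {"dx": 0, "dy": 0, "dz": 0.002, "turn": 0},
])

```text
t: 3.62
ee_pos: [0.5472, 0.0515, 0.0619]
orientation: [0.0, -0.118, 0.993, -0.0]
wrist_force: [-6.2, 0.3, 13.8]
grip_width: 0.0006
finger_force: 7.3
```

On the stop at 14 N. Now straight up.

apply_moves([
  {"dx": 0, "dy": 0, "dz": -0.05, "turn": 0},
  {"dx": 0, "dy": 0, "dz": -0.11, "turn": 0},
  {"dx": 0, "dy": 0, "dz": -0.17, "turn": 0},
  {"dx": 0, "dy": 0, "dz": -0.22, "turn": 0},
  {"dx": 0.02, "dy": 0, "dz": -0.22, "turn": 0},
  {"dx": 0.04, "dy": 0, "dz": -0.22, "turn": 0},
  {"dx": 0.04, "dy": 0, "dz": -0.22, "turn": 0},
  {"dx": 0.04, "dy": 0, "dz": -0.22, "turn": 0},
  {"dx": 0.04, "dy": 0, "dz": -0.22, "turn": 0},
  {"dx": 0.04, "dy": 0, "dz": -0.22, "turn": 0},
  {"dx": 0.04, "dy": 0, "dz": -0.22, "turn": 0},
  {"dx": 0.04, "dy": 0, "dz": -0.22, "turn": 0},
])

```text
t: 5.12
ee_pos: [0.5082, 0.0421, 0.2805]
orientation: [-0.0, -0.118, 0.993, -0.0]
wrist_force: [-0.0, -0.9, 0.1]
grip_width: 0.0002
finger_force: 0.0
```

```bash
python3 - <<'E'
from h import *
o=ctrl.get_obs();print(o['t'],o['ee_pos'],o['orientation'])
a=snap('wrist','w1.png');b=snap('top','t1.png')
y=np.radians(13.1);m=np.array([.584,.0591]);c,s=np.cos(y),np.sin(y)
m=m+np.array([c,s])*-.001
for P in [(-32,40),(-32,-40)]:
    w=m+np.array([[c,-s],[s,c]])@np.array(P)/1e3;print(P,w.round(4),proj('wrist',[*w,.048]).round(1),proj('top',[*w,.048]).round(1))
for k in 'wrist','top':
  for l in 'round_button','square_button':
    for r in ctrl.cut_out(k,l+'_top')[:2]: print(k,l,r['conf'],r['box'])
cv2.imwrite('pics/c1.png',np.hstack([a,cv2.resize(b[170:275,210:320],(440,420))])[:,:,::-1][:, :1000]); im=cv2.imread('pics/c1.png'); cv2.imwrite('pics/c1.png',cv2.resize(im,(800,336)))
E
```

```text
5.125 [0.50816119 0.0420991  0.28045771] [-1.10488621e-04 -1.17609130e-01  9.93059957e-01 -4.54678859e-05]
(-32, 40) [0.5428 0.0906] [[311.9 214. ]] [[253.6 229.9]]
(-32, -40) [0.5609 0.0127] [[251.1 213.6]] [[280.2 223.9]]
wrist round_button 0.81 [239.6, 202.2, 25.4, 27.6]
wrist square_button 0.76 [301.6, 205.7, 21.0, 19.0]
top round_button 0.64 [390.0, 196.8, 65.2, 9.4]
```

View pics/c1.png

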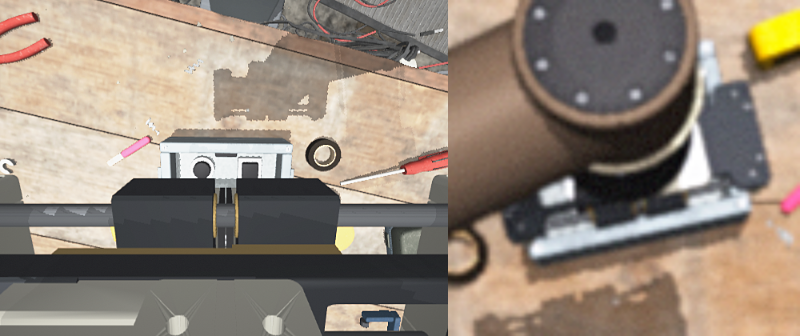

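The cover is open. In the wrist picture the round button is at about (253,211), the box's right side (-y), and the square one is at (312,213). That puts the round button at (0.561, 0.013).

apply_moves([
  {"dx": -0.022, "dy": -0.02, "dz": 0.03, "turn": 0},
  {"dx": -0.0447, "dy": -0.0406, "dz": 0.06, "turn": 0},
  {"dx": -0.0447, "dy": -0.0406, "dz": 0.11, "turn": 0},
  {"dx": -0.0447, "dy": -0.0406, "dz": 0.16, "turn": 0},
  {"dx": -0.0447, "dy": -0.0406, "dz": 0.2, "turn": 0},
  {"dx": -0.0447, "dy": -0.0406, "dz": 0.215, "turn": 0},
  {"dx": -0.0447, "dy": -0.0406, "dz": 0.215, "turn": 0},
  {"dx": -0.0447, "dy": -0.0406, "dz": 0.215, "turn": 0},
])

```text
t: 6.42
ee_pos: [0.5623, 0.0134, 0.0673]
orientation: [0.001, -0.118, 0.993, 0.0]
wrist_force: [0.2, 0.4, -0.4]
grip_width: 0.0006
finger_force: 0.0
```

```bash
python3 - <<'E'
from h import *
o=ctrl.get_obs();print(o['t'],o['ee_pos'],o['wrist_force'])
a=snap('wrist','w2.png')
print(proj('wrist',[[.5609,.0127,.048],[*o['ee_pos']]]))
E
```

```text
6.425 [0.56228444 0.01341816 0.06725662] [ 0.1707833   0.35258869 -0.36465845]
[[281.81953051 236.33679006]
 [282.4903137  251.07356166]]
```

View pics/w2.png

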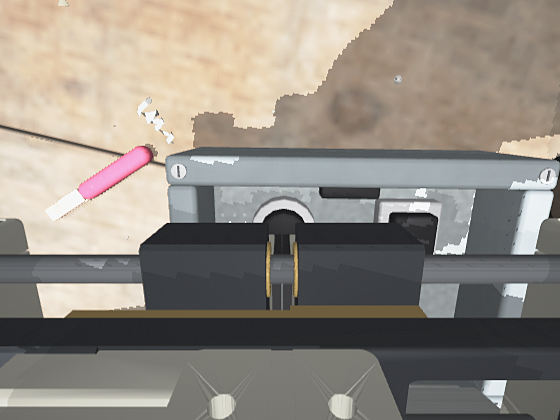

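The fingertips are over the round collar, centred near (285,220). The square collar (410,215) is well clear. Pressing.

apply_moves([
  {"dx": 0, "dy": 0, "dz": 0.01, "turn": 0},
  {"dx": 0, "dy": 0, "dz": 0.016, "turn": 0},
  {"dx": 0, "dy": 0, "dz": 0.019, "turn": 0},
  {"dx": 0, "dy": 0, "dz": 0.022, "turn": 0},
  {"dx": 0, "dy": 0, "dz": 0.024, "turn": 0},
  {"dx": 0, "dy": 0, "dz": 0.024, "turn": 0},
])

```text
t: 7.22
ee_pos: [0.5609, 0.013, 0.0422]
orientation: [-0.0, -0.118, 0.993, -0.0]
wrist_force: [-3.8, 0.9, 9.7]
grip_width: 0.0004
finger_force: 4.9
```

apply_moves([
  {"dx": 0, "dy": 0, "dz": 0.001, "turn": 0},
  {"dx": 0, "dy": 0, "dz": 0.002, "turn": 0},
  {"dx": 0, "dy": 0, "dz": 0.002, "turn": 0},
])

```text
t: 7.6
ee_pos: [0.561, 0.013, 0.0419]
orientation: [0.0, -0.118, 0.993, -0.0]
wrist_force: [-10.9, 1.2, 26.3]
grip_width: 0.0002
finger_force: 13.0
```

The button is hard on its stop at z = 42 mm (26 N). Next: lift straight up, cross over the cover and come down behind it.

apply_moves([
  {"dx": 0, "dy": 0, "dz": -0.05, "turn": 0},
  {"dx": 0, "dy": 0, "dz": -0.11, "turn": 0},
  {"dx": 0, "dy": 0, "dz": -0.17, "turn": 0},
  {"dx": 0, "dy": 0, "dz": -0.23, "turn": 0},
  {"dx": 0, "dy": 0, "dz": -0.24, "turn": 0},
  {"dx": -0.05, "dy": 0.02, "dz": -0.24, "turn": 0},
  {"dx": -0.1, "dy": 0.04, "dz": -0.24, "turn": 0},
  {"dx": -0.112, "dy": 0.04, "dz": -0.24, "turn": 0},
  {"dx": -0.112, "dy": 0.04, "dz": -0.22, "turn": 0},
  {"dx": -0.112, "dy": 0.04, "dz": -0.17, "turn": 0},
  {"dx": -0.112, "dy": 0.04, "dz": -0.13, "turn": 0},
  {"dx": -0.112, "dy": 0.04, "dz": -0.13, "turn": 0},
])

```text
t: 9.1
ee_pos: [0.6581, 0.0771, 0.1657]
orientation: [-0.004, -0.117, 0.993, -0.001]
wrist_force: [0.1, 0.3, 0.3]
grip_width: 0.0003
finger_force: 0.0
```

```bash
python3 - <<'E'
from h import *
o=ctrl.get_obs();p=o['ee_pos'];print(o['t'],p,o['wrist_force'])
y=np.radians(13.1);c,s=np.cos(y),np.sin(y);d=p[:2]-np.array([.583,.0589]);b=np.array([c*d[0]+s*d[1],-s*d[0]+c*d[1]])*1e3;print(b)
for a in [1.25,1.1,.95,.8,.65,.5,.35,.2,.1,0,-.055]:
    x=64-109.5*np.cos(a)+3*np.sin(a)+9.5;z=65+109.5*np.sin(a)+3*np.cos(a);print(a,'dx %.4f dy %.4f dz %.4f'%((b[0]-x)/1e3,-b[1]/1e3,p[2]-z/1e3))
a=snap('wrist','w3.png');b=snap('side','s3.png')
cv2.imwrite('pics/c3.png',cv2.resize(np.hstack([a,b])[:,:,::-1],(800,300)))
E
```

```text
9.1 [0.65812602 0.07710945 0.16572037] [0.12183759 0.33691428 0.32725815]
[77.29813235  0.70815156]
1.25 dx 0.0355 dy -0.0007 dz -0.0041
1.1 dx 0.0508 dy -0.0007 dz 0.0018
0.95 dx 0.0651 dy -0.0007 dz 0.0099
0.8 dx 0.0779 dy -0.0007 dz 0.0201
0.65 dx 0.0892 dy -0.0007 dz 0.0321
0.5 dx 0.0985 dy -0.0007 dz 0.0456
0.35 dx 0.1056 dy -0.0007 dz 0.0604
0.2 dx 0.1105 dy -0.0007 dz 0.0760
0.1 dx 0.1125 dy -0.0007 dz 0.0868
0 dx 0.1133 dy -0.0007 dz 0.0977
-0.055 dx 0.1133 dy -0.0007 dz 0.1037
```

View pics/c3.png

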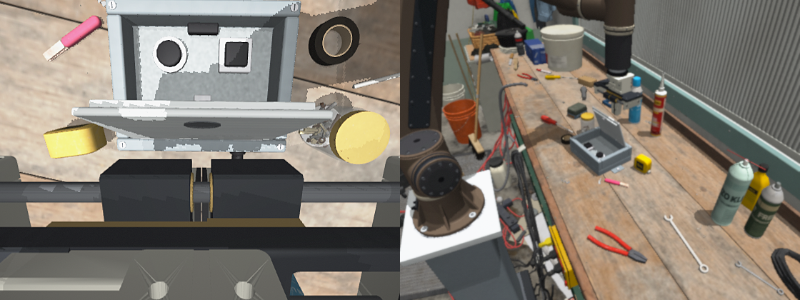

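The picture shows the cover standing open, with the round button on the left and the square one on the right. The fingers are behind the cover. Now I'll sweep the cover shut along its arc.

apply_moves([
  {"dx": 0.024, "dy": 0, "dz": 0, "turn": 0},
  {"dx": 0.038, "dy": 0, "dz": 0, "turn": 0},
  {"dx": 0.052, "dy": 0, "dz": 0.006, "turn": 0},
  {"dx": 0.067, "dy": 0, "dz": 0.014, "turn": 0},
  {"dx": 0.08, "dy": 0, "dz": 0.024, "turn": 0},
  {"dx": 0.091, "dy": 0, "dz": 0.036, "turn": 0},
  {"dx": 0.101, "dy": 0, "dz": 0.049, "turn": 0},
  {"dx": 0.108, "dy": 0, "dz": 0.064, "turn": 0},
  {"dx": 0.113, "dy": 0, "dz": 0.08, "turn": 0},
  {"dx": 0.115, "dy": 0, "dz": 0.09, "turn": 0},
  {"dx": 0.116, "dy": 0, "dz": 0.096, "turn": 0},
  {"dx": 0.116, "dy": 0, "dz": 0.096, "turn": 0},
])

```text
t: 10.7
ee_pos: [0.548, 0.0511, 0.0735]
orientation: [0.0, -0.118, 0.993, -0.0]
wrist_force: [0.1, 1.0, 1.5]
grip_width: 0.0004
finger_force: 1.0
```

Contact is held at z = 73.5 mm, right over the mark. Pressing to the stop.

apply_moves([
  {"dx": 0, "dy": 0, "dz": 0.004, "turn": 0},
  {"dx": 0, "dy": 0, "dz": 0.008, "turn": 0},
  {"dx": 0, "dy": 0, "dz": 0.011, "turn": 0},
  {"dx": 0, "dy": 0, "dz": 0.0125, "turn": 0},
  {"dx": 0, "dy": 0, "dz": 0.0125, "turn": 0},
  {"dx": 0, "dy": 0, "dz": 0.0125, "turn": 0},
])

```text
t: 11.45
ee_pos: [0.5479, 0.051, 0.062]
orientation: [0.0, -0.118, 0.993, -0.0]
wrist_force: [-5.1, 0.4, 13.7]
grip_width: 0.0006
finger_force: 6.7
```

apply_moves([
  {"dx": 0, "dy": 0, "dz": -0.003, "turn": 0},
  {"dx": 0, "dy": 0, "dz": -0.008, "turn": 0},
  {"dx": 0, "dy": 0, "dz": -0.02, "turn": 0},
  {"dx": 0, "dy": 0, "dz": -0.07, "turn": 0},
  {"dx": 0, "dy": 0, "dz": -0.13, "turn": 0},
  {"dx": 0, "dy": 0, "dz": -0.19, "turn": 0},
  {"dx": 0, "dy": 0, "dz": -0.22, "turn": 0},
  {"dx": 0.04, "dy": 0, "dz": -0.22, "turn": 0},
  {"dx": 0.06, "dy": 0, "dz": -0.22, "turn": 0},
  {"dx": 0.06, "dy": 0, "dz": -0.22, "turn": 0},
  {"dx": 0.06, "dy": 0, "dz": -0.22, "turn": 0},
  {"dx": 0.06, "dy": 0, "dz": -0.22, "turn": 0},
])

```text
t: 12.95
ee_pos: [0.4899, 0.0371, 0.2807]
orientation: [-0.0, -0.118, 0.993, -0.0]
wrist_force: [-0.4, 0.3, 0.2]
grip_width: 0.0003
finger_force: 0.0
```

```bash
python3 - <<'E'
from h import *
o=ctrl.get_obs();print(o['t'],o['ee_pos'],o['wrist_force'])
a=snap('wrist','w4.png');b=snap('side','s4.png')
cv2.imwrite('pics/c4.png',np.hstack([cv2.resize(a,(400,300)),cv2.resize(b[150:270,200:360],(400,300))])[:,:,::-1])
E
```

```text
12.95 [0.48990205 0.03712053 0.28071347] [-0.37471644  0.32370714  0.2166144 ]
```

View pics/c4.png

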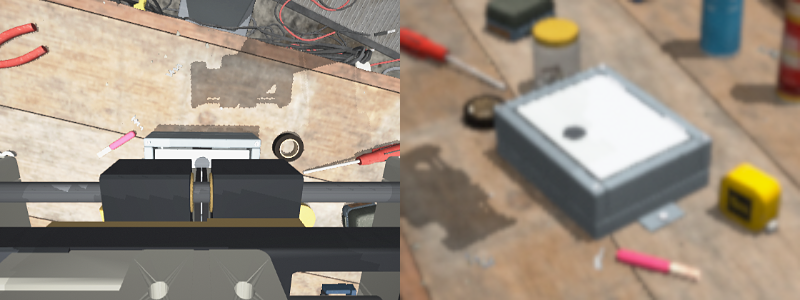

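The side view shows the cover shut flush, 1.3 s after release, and the loose things look undisturbed. Handing in.

```bash
python3 -c "
from rig import ctrl
print(ctrl.finish_job())"
```

```text
the job is handed in; nothing more can be done
None
```

The switch box is reset and handed in at about 13 s: the cover popped open, the round button was pressed to its stop, and the cover is latched flush again, with the loose things apparently undisturbed in the last pictures.

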